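Load the clamping jig and hold the loose bolt's cap open

TASK

Slide the wooden bridge blank flat into the slot in the front of the clamping jig until it is fully home. Then tap the jig's bolts from above until you find the one that has worked loose (it sinks), take that bolt's cap by its knob and lift it at least half-way open, keeping the other two caps shut and the other things on the bench where they are. Finish while still holding the cap open: do not let go, someone is about to fix the bolt.

Things in the scene. Friction and masses are not known exactly. Their poses are not given: they have to be found in the camera images.
- jig: clamping jig, a fixed plywood block with a dark steel top, 110 (its x) x 250 (its y) x 48 mm high; origin under its centre, x level and away from the robot, y along the row of bolts to the robot's left. The slot is in its front face (x = -55 mm). On top, 82 mm apart along y, are three alike stations (left, middle, right), each a bolt and a hinged cap
- slot_mouth (a point): centre of the slot's mouth in the middle of the jig's front face, 6 mm above the bench; axes as the jig's, x pointing into the slot. The slot is level, its floor is the bench top: 53 mm wide, 12 mm high, 60 mm deep from the front face to a solid end. Two small aluminium guides, 12 mm high, stand 14 mm out of the face beside the mouth, flaring to 65 mm apart
- blank_center (a point): centre of the dark wooden bridge blank, a flat slab 130 (its x) x 50 (its y) x 9 mm thick, about 60 g, lying flat on the bench; its two ends are alike. Fully home against the slot's end, 70 mm of it stays out in front of the jig
- bolt_left_top (a point): middle of the top of the left bolt's steel hex head (20 mm across, 10 mm high), 67 mm above the bench while it is up; it stands up through a 28 mm opening in its cap, 14 mm above the cap plate
- bolt_left (a joint): how far the left bolt has sunk (m): 0 at the start. One of the three bolts is loose, at a different place each time: tapped straight down with about 3 N or more it sinks 8 mm and stays down. The other two give less than 1 mm
- cap_left (a joint): angle of the left cap (rad): 0 shut (flat), 1.3 fully up. A light spring and its weight shut it (about 1 to 1.5 N at the knob), so it falls shut when let go. Its hinge axis lies along the jig's y at the cap's far edge, 51 mm above the bench: the shut knob is 62 mm in front (jig -x) of it and 26 mm above it, and swings up and back, away from the robot
- cap_left_knob (a point): centre of the left cap's knob, a black crossbar 26 mm long (along the jig's y) and 14 mm thick on a 9 mm post; 77 mm above the bench and 24 mm above the cap plate when shut; 36 mm nearer the front of the jig than the bolt. The cap is an aluminium plate 76 x 48 x 4 mm
- bolt_middle_top (a point): middle of the top of the middle bolt's steel hex head (20 mm across, 10 mm high), 67 mm above the bench while it is up; it stands up through a 28 mm opening in its cap, 14 mm above the cap plate
- bolt_middle (a joint): how far the middle bolt has sunk (m): 0 at the start. One of the three bolts is loose, at a different place each time: tapped straight down with about 3 N or more it sinks 8 mm and stays down. The other two give less than 1 mm
- cap_middle (a joint): angle of the middle cap (rad): 0 shut (flat), 1.3 fully up. A light spring and its weight shut it (about 1 to 1.5 N at the knob), so it falls shut when let go. Its hinge axis lies along the jig's y at the cap's far edge, 51 mm above the bench: the shut knob is 62 mm in front (jig -x) of it and 26 mm above it, and swings up and back, away from the robot
- cap_middle_knob (a point): centre of the middle cap's knob, a black crossbar 26 mm long (along the jig's y) and 14 mm thick on a 9 mm post; 77 mm above the bench and 24 mm above the cap plate when shut; 36 mm nearer the front of the jig than the bolt. The cap is an aluminium plate 76 x 48 x 4 mm
- bolt_right_top (a point): middle of the top of the right bolt's steel hex head (20 mm across, 10 mm high), 67 mm above the bench while it is up; it stands up through a 28 mm opening in its cap, 14 mm above the cap plate
- bolt_right (a joint): how far the right bolt has sunk (m): 0 at the start. One of the three bolts is loose, at a different place each time: tapped straight down with about 3 N or more it sinks 8 mm and stays down. The other two give less than 1 mm
- cap_right (a joint): angle of the right cap (rad): 0 shut (flat), 1.3 fully up. A light spring and its weight shut it (about 1 to 1.5 N at the knob), so it falls shut when let go. Its hinge axis lies along the jig's y at the cap's far edge, 51 mm above the bench: the shut knob is 62 mm in front (jig -x) of it and 26 mm above it, and swings up and back, away from the robot
- cap_right_knob (a point): centre of the right cap's knob, a black crossbar 26 mm long (along the jig's y) and 14 mm thick on a 9 mm post; 77 mm above the bench and 24 mm above the cap plate when shut; 36 mm nearer the front of the jig than the bolt. The cap is an aluminium plate 76 x 48 x 4 mm
- glue: white glue bottle, 44 mm across, 120 mm tall; origin under its centre; not part of the job, to be left alone
- driver: screwdriver lying flat; origin under its middle; not part of the job, to be left alone
- sander: cork sanding block 90 x 50 x 30 mm; origin under its centre; not part of the job, to be left alone
- bracket: steel angle bracket 60 x 40 mm, 60 mm tall; origin under its base; not part of the job, to be left alone
- tin: open steel tin 72 mm across, 100 mm tall; origin under its centre; not part of the job, to be left alone
- offcut: wood offcut 130 x 35 x 22 mm; origin under its centre; not part of the job, to be left alone
There are look-alikes about, which are no part of the job. What is meant by the part that bears blank_center is not blue, orange or pink, and is the smaller of those in its own colour.

How it is judged (in metres and radians):
On the way, in this order (a step that is already met when the one before it is completed fails the run):
1. the blank lies fully home in the slot (x of blank_center in the frame of jig above -0.066 m and y of blank_center in the frame of jig between -0.005 and 0.005 m and angle between the x axis of blank_center and the x axis of jig, either way round below 0.06 rad and height (world z) of blank_center below 0.01 m), for 0.2 s.
2. the loose bolt has been tapped and has sunk (value of joint any of bolt_left, bolt_middle, bolt_right above 0.0045 m), for 0.2 s.
3. the loose bolt's cap is held open by the fingers (((value of joint bolt_left above 0.0045 m and value of joint cap_left above 0.6 rad and contact force between the fingers and cap_left above 0.3 N and value of joint each of cap_middle, cap_right below 0.15 rad) or (value of joint bolt_middle above 0.0045 m and value of joint cap_middle above 0.6 rad and contact force between the fingers and cap_middle above 0.3 N and value of joint each of cap_left, cap_right below 0.15 rad) or (value of joint bolt_right above 0.0045 m and value of joint cap_right above 0.6 rad and contact force between the fingers and cap_right above 0.3 N and value of joint each of cap_left, cap_middle below 0.15 rad))), for 0.2 s.
At the end, for the whole second after the job is handed in: The blank is in the slot within 6 mm of its end, 5 mm sideways and 0.06 rad; the loose bolt has sunk over 4.5 mm; its cap is open more than 0.6 rad (half-way is 0.65) with the fingers on it (over 0.3 N); the other caps are shut (under 0.15 rad) (all of step 1 and ((value of joint bolt_left above 0.0045 m and value of joint cap_left above 0.6 rad and contact force between the fingers and cap_left above 0.3 N and value of joint each of cap_middle, cap_right below 0.15 rad) or (value of joint bolt_middle above 0.0045 m and value of joint cap_middle above 0.6 rad and contact force between the fingers and cap_middle above 0.3 N and value of joint each of cap_left, cap_right below 0.15 rad) or (value of joint bolt_right above 0.0045 m and value of joint cap_right above 0.6 rad and contact force between the fingers and cap_right above 0.3 N and value of joint each of cap_left, cap_middle below 0.15 rad))); the arm keeps its last pose, push and grip.
It fails at once if a cap is lifted whose bolt has not been found loose ((value of joint cap_left above 0.3 rad and not (value of joint bolt_left above 0.0045 m)) or (value of joint cap_middle above 0.3 rad and not (value of joint bolt_middle above 0.0045 m)) or (value of joint cap_right above 0.3 rad and not (value of joint bolt_right above 0.0045 m))).
It fails at once if another thing on the bench is pushed more than 30 mm (distance of any of glue, driver, sander, bracket, tin, offcut from where it was at the start of the episode above 0.03 m).
It also fails if it takes over 67 s, if anything falls off the work surface, if the arm or the gripper's body presses on something with over 40 N, if the wrist force passes 120 N, or if a joint passes its speed limit or range.

ROBOT

A 6-joint arm with a two-finger parallel gripper is mounted at the origin on the work surface. World frame = base frame: x ahead of the robot, y to its left, z up, the work surface at z = 0. Lengths are in m, angles in degrees, forces in N, time in s.
With the tool pointing down it reaches from about 0.35 to 0.975 m from the base axis. Payload 17.4 kg.
Tool frame: the origin (TCP) lies on the mounting face of the last link; the fingertips stand 173 mm ahead of it and the grasp point (between the pads) lies 155 mm ahead of it (env.tips_ahead is the z of the fingertips in the tool frame, in m); z points along the fingers, y is the direction in which the jaws open and shut (so a half turn about z gives the same grasp; the last joint's range is limited). The gripper opens to 85 mm and grips with 20 to 120 N. Pads are 22 mm wide; open, the fingers measure 114 mm over their backs; the gripper's body (76 mm by 85 mm) begins 54 mm behind the grasp point. The pads swing forward as they close: fully open they stand 13 mm farther back than shut.
Start: joints at [62.922, 6.646, 82.598, -0, 90.757, -2.166], TCP at [0.284, 0.612, 0.405] pointing down, gripper open.
Joint ranges: [-162.19, 162.19], [-47.58, 125.68], [4.15, 143.07], [-65.23, 245.23], [0.69, 171.88], [-170.13, 170.13]. Speed limits (degrees/s): [108.29, 108.29, 127.2, 180, 180, 180].

INTERFACE

Orientations are given as [roll, pitch, yaw] about the fixed x, y, z axes, in that order (R = Rz(yaw) Ry(pitch) Rx(roll)).
In Python, from rig import env gives the robot as it stands. The module is installed in compiled form; this text tells all that it offers.
- The arm moves only by the tool move_arm, never from a script. Its argument "moves" is a list of rows, each an object with "xyz": the shift along the tool's x, y, z in mm, a list of three; "spin": the turn about the tool's z in degrees. In form: [{"xyz": [tx, ty, tz], "spin": spin}, ...]. A call has 1 to 12 rows; each row shifts and turns the commanded pose from where the row before left it, along the tool's axes as they then stand; what a row does not reach is not made up. A row lasts 1/12 s, in which the tool goes at most 41.7 mm and 7.16 degrees, less where a joint would pass 70% of its speed; a pose out of reach is approached as far as the arm can. A call is refused whole if a number of a shift passes 41.7 or a number of a turn 7.16, either way. A call with a gripper value outside its range is refused whole. "grip" is the opening, from 0 (shut) to 1 (fully open), set as the call begins (left out, the last holds). The fingers move at their own pace and stop on an object; "grip_force" is the grip in N (left out, the last holds). Time passes only in rows, so rows that do not move let the fingers close. It gives the time, the measured TCP pose, the force and the opening at its end, in the units of the state.
- env.state(): the state, without advancing time (a new reading comes with each control period).
- env.get_image(name): name is "scene" or "side" or "wrist"; returns a dict with "image" (400x640x3 uint8, red, green, blue), "depth" (400x640 float32, m along the optical axis (not along the pixel's ray), 0 where there is no reading), "fx", "fy", "cx", "cy" (pixels), "xyz" and "attitude" of the camera in the world; the wrist camera has in their place "T_tool_cam" (4x4, takes a point from camera to tool coordinates, whose origin is the TCP and whose axes are the flange's). Camera axes: x right, y up, looking along -z (the intrinsics and any distortion apply to the point x, -y, -z); pixel columns grow to the right and rows downward; lengths in m; the calibration is good to about 2 mm. The wrist camera is an equidistant fisheye: a pixel r from the principal point sees the ray r / f radians off the axis. A picture is of the moment at which its call begins: read the wrist's pose just before it.
- env.sign_off(): hands the job in, once; it reports no verdict.
The state is a dict: "time": time; "joint_positions": joint angles; "qd": joint speeds; "joint_efforts": joint torques, N m; "eef_pos": TCP position; "tool_rot": TCP orientation; "force": force on the tool from outside, world axes, zero at the start; "torque": the same for the moment, N m; "finger_gap": finger opening in m.
Only numpy, scipy, OpenCV 4.12 (cv2) and the standard library are available. Lean on these libraries where they do the work, as an engineer would, in place of code of your own. Each camera call takes 0.05 s, during which the arm holds its last target. There are 200 camera calls.

## Working session

There is one attempt and no reset: what is moved stays moved. The work goes in short steps, Python scripts to look and compute and a tool call to move; the robot and the scene stay as the last step left them, time stands still between calls to the robot, and variables do not carry over. Pictures are saved under pics/ and viewed, about 8 in all and at most 12, crops included, and the job is handed in when it is done.

Besides the shell and the picture viewer there is one more tool, called after "Request:" as name(argument=value, ...) on one line, values as JSON. move_arm: Moves the arm, as the interface text tells. Its arguments: {"type":"object","properties":{"moves":{"type":"array","items":{"type":"object","properties":{"xyz":{"type":"array","items":{"type":"number"}},"spin":{"type":"number"}}}},"grip":{"type":"number"},"grip_force":{"type":"number"}},"required":["moves"]}

```bash
mkdir -p pics
cat > h.py <<'E'
import numpy as np, cv2
from scipy.spatial.transform import Rotation as R
from rig import env
def shot(n,name):
    d=env.get_image(n); cv2.imwrite(f'pics/{name}.png',d['image'][:,:,::-1]); np.savez(f'pics/{name}.npz',**d); return d
def rot(a): return R.from_euler('xyz',a,degrees=True).as_matrix()
def cloud(d):
    v,u=np.mgrid[:400,:640]; z=d['depth']
    p=np.stack([(u-d['cx'])/d['fx']*z,-(v-d['cy'])/d['fy']*z,-z],-1)
    return p@rot(d['attitude']).T+np.array(d['xyz'])
E
python3 - <<'E'
from h import *
s=env.state(); print(s)
for n in('scene','side','wrist'):
    d=shot(n,n+'0'); print(n,{k:v for k,v in d.items() if k not in('image','depth')})
E
```

```text
{'time': 0.0, 'joint_positions': array([ 6.29213754e+01,  6.67591337e+00,  8.26351340e+01,  1.91744363e-03,
        9.07572225e+01, -2.16561062e+00]), 'qd': array([-0.04056006, -0.00049262, -0.06076136, -0.08593691, -0.16198554,
        0.00717621]), 'joint_efforts': array([-5.64293994e-03, -7.32014036e+01, -6.32476473e+01, -4.10785533e-04,
        6.66943146e-03,  5.50649054e-05]), 'eef_pos': array([0.28434961, 0.61220572, 0.40394763]), 'tool_rot': array([-1.79931851e+02, -4.49572060e-03,  1.55087008e+02]), 'force': array([-0.25101116,  0.12806817, -0.0157509 ]), 'torque': array([-0.04554137,  0.02449696, -0.05693353]), 'finger_gap': 0.08531598141771568}
scene {'fx': 401.554618750854, 'fy': 401.554618750854, 'cx': 323.0169504455632, 'cy': 199.4476754454025, 'xyz': array([ 1.24675233, -0.72168504,  1.09873807]), 'attitude': array([42.67713381,  0.09686235, 51.7027258 ])}
side {'fx': 412.1991030052804, 'fy': 412.1991030052804, 'cx': 321.1762406789667, 'cy': 192.23752436217774, 'xyz': array([ 0.00257147, -0.97987679,  0.86260567]), 'attitude': array([ 50.51262571,   0.42243318, -30.82900546])}
wrist {'fx': 309.70691628693146, 'fy': 309.70691628693146, 'cx': 320.42253746358665, 'cy': 197.61453491550023, 'T_tool_cam': array([[-4.00821411e-04,  9.46414685e-01,  3.22953685e-01,
         8.35935728e-02],
       [ 9.99999852e-01,  4.98562461e-04, -2.19924673e-04,
         1.24224013e-04],
       [-3.69152524e-04,  3.22953549e-01, -9.46414745e-01,
         3.00807877e-02],
       [ 0.00000000e+00,  0.00000000e+00,  0.00000000e+00,
         1.00000000e+00]])}
```

View pics/scene0.png

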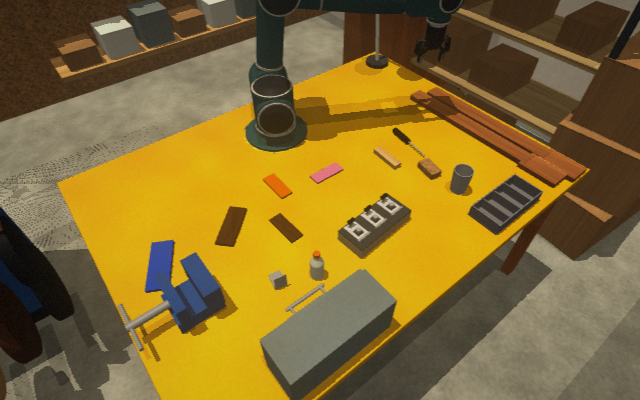

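View pics/side0.png

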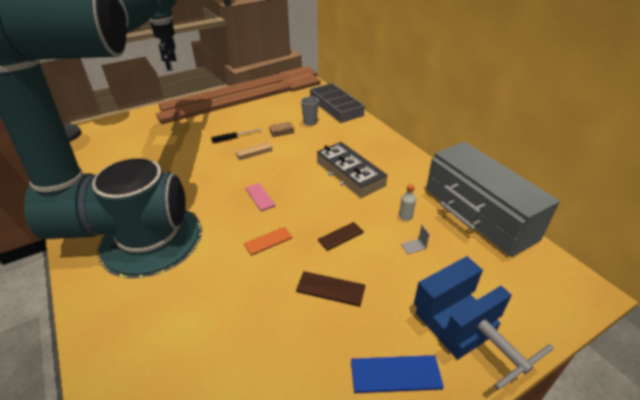

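Dark-wood candidates in the scene view are (231,226), which is larger, and (286,228), which is smaller. The orange, pink and blue slabs are ruled out by colour, so the smaller one at (286,228) fits (side view (341,236)). The jig is at scene (375,223). I'll confirm with sizes and a crop.

```bash
cat >> h.py <<'E'
def rect(p):
    c,(w,h),a=cv2.minAreaRect((p[:,:2]*1000).astype(np.float32))
    if w<h: w,h,a=h,w,a+90
    return np.round(c,1),round(w,1),round(h,1),round((a+90)%180-90,1)
E
python3 - <<'E'
from h import *
from scipy import ndimage as nd
for n in('scene','side'):
    d=dict(np.load(f'pics/{n}0.npz')); P=cloud(d); im=d['image'].astype(int)
    ok=(d['depth']>0)&(P[...,0]>.25)&(P[...,0]<1.1)&(abs(P[...,1])<.7)
    print(n,'bench z',np.median(P[...,2][ok&(abs(P[...,2])<.01)]))
    dark=ok&(im.sum(2)<170)&(P[...,2]<.025)&(P[...,2]>-.01)
    L,k=nd.label(dark)
    for i in range(1,k+1):
        m=L==i
        if m.sum()>150: print('dark',m.sum(),np.round(nd.center_of_mass(m)),rect(P[m]),np.median(P[m][:,2]))
    L,k=nd.label(ok&(P[...,2]>.012)&(P[...,2]<.2))
    for i in range(1,k+1):
        m=L==i
        if m.sum()>80: print('high',m.sum(),np.round(nd.center_of_mass(m)),rect(P[m]),np.round(np.percentile(P[m][:,2],[50,98]),3))
        if m.sum()>80:
          q=m&(P[...,2]>.04)&(P[...,2]<.056)
          if q.sum()>300: print('  slab',q.sum(),rect(P[q]))
d=cv2.imread('pics/scene0.png'); c=cv2.resize(d[170:260,200:420],None,fx=3.6,fy=3.6,interpolation=cv2.INTER_CUBIC); cv2.imwrite('pics/crop1.png',c)
E
```

```text
scene bench z -0.0010095139232630945
dark 709 [138. 480.] (array([600., 658.]), 699.3, 60.8, -1.2) 0.011454026435391729
dark 223 [220. 497.] (array([936.8, 370.5]), 274.8, 106.6, 64.4) 0.014784404419834862
dark 151 [315. 208.] (array([ 610.4, -646.3]), 106.5, 6.9, 89.4) 0.013043365871824975
dark 164 [372. 331.] (array([ 959.6, -459.6]), 235.8, 2.9, -89.8) 0.016272702139299322
high 1783 [142. 497.] (array([599.9, 661.1]), 699.4, 77.3, 0.0) [0.022 0.028]
high 100 [135. 402.] (array([376. , 391.4]), 108.9, 22.6, -6.5) [0.021 0.027]
high 224 [156. 387.] (array([437.5, 248.7]), 130.8, 40.2, -2.1) [0.021 0.025]
high 262 [167. 430.] (array([590.3, 330.4]), 93.1, 55.8, -12.3) [0.027 0.034]
high 501 [177. 462.] (array([726.1, 340.1]), 74.4, 71.7, -49.5) [0.071 0.101]
high 1609 [202. 506.] (array([890. , 398.3]), 271.1, 120.9, -89.9) [0.033 0.051]
  slab 502 (array([889.9, 398.4]), 271.1, 120.8, -90.0)
high 2307 [224. 374.] (array([670.3, -40.5]), 255.7, 114.9, -85.4) [0.048 0.08 ]
  slab 1760 (array([670.4, -40.5]), 255.9, 114.7, -85.3)
high 327 [265. 317.] (array([ 698.8, -314.7]), 43.4, 34.
[... 1104 characters left out ...]
2, 246.8]), 130.0, 40.9, -2.3) [0.02  0.024]
high 1976 [168. 352.] (array([672.8, -42.1]), 257.5, 117.1, -85.3) [0.047 0.081]
  slab 1307 (array([672.8, -41.7]), 256.8, 117.1, -85.2)
high 8498 [197. 490.] (array([ 871.8, -422. ]), 344.7, 185.6, -89.9) [0.132 0.152]
  slab 709 (array([ 833. , -447.9]), 363.7, 130.9, -67.7)
high 412 [203. 408.] (array([ 689.8, -316.1]), 43.3, 36.4, -56.2) [0.067 0.12 ]
high 135 [235. 424.] (array([ 660.1, -426.8]), 43.3, 6.0, 79.2) [0.039 0.062]
high 3452 [295. 449.] (array([ 551.3, -645.2]), 153.5, 109.5, 0.0) [0.113 0.132]
  slab 559 (array([ 536.8, -665.5]), 157.7, 98.9, -16.7)
high 931 [372. 384.] (array([ 346.3, -676.2]), 172.9, 63.3, -11.3) [0.013 0.016]
```

View pics/crop1.png

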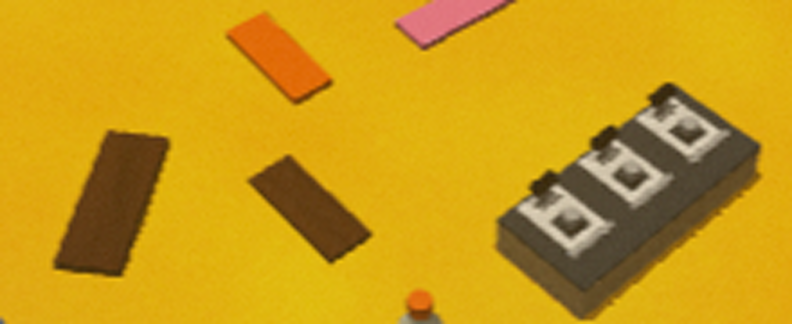

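The measured sizes confirm it: the small brown slab (crop (310,208)) fits 130x50x9 at about (474,-284), yaw 2.4°. The other one (crop (112,203)) measures 160x62. The jig centre is at (671,-41), yaw about 4.7°. Next is hovering over the blank's near end.

Request:
move_arm(moves=[{"xyz": [-21.4, -31.3, 4]}, {"xyz": [-21.4, -31.3, 4]}, {"xyz": [-21.4, -31.3, 4]}, {"xyz": [-21.4, -31.3, 4]}, {"xyz": [-21.4, -31.3, 4]}, {"xyz": [-21.4, -31.3, 4]}, {"xyz": [-21.4, -31.3, 4]}, {"xyz": [-21.4, -31.3, 4]}, {"xyz": [-21.4, -31.3, 4]}, {"xyz": [-21.4, -31.3, 4]}, {"xyz": [-21.4, -31.3, 4]}, {"xyz": [-21.4, -31.3, 4]}], grip=1)

```text
schema error: expected keys xyz, spin
```

Request:
move_arm(moves=[{"xyz": [-21.4, -31.3, 4]}, {"xyz": [-21.4, -31.3, 4]}, {"xyz": [-21.4, -31.3, 4]}, {"xyz": [-21.4, -31.3, 4]}, {"xyz": [-21.4, -31.3, 4]}, {"xyz": [-21.4, -31.3, 4]}, {"xyz": [-21.4, -31.3, 4]}, {"xyz": [-21.4, -31.3, 4]}, {"xyz": [-21.4, -31.3, 4]}, {"xyz": [-21.4, -31.3, 4]}, {"xyz": [-21.4, -31.3, 4]}, {"xyz": [-21.4, -31.3, 4]}])

```text
schema error: expected keys xyz, spin
```

Request:
move_arm(moves=[{"xyz": [0, 0, 0], "spin": -6.9}, {"xyz": [0, 0, 0], "spin": -6.9}, {"xyz": [0, 0, 0], "spin": -6.9}, {"xyz": [0, 0, 0], "spin": -6.9}, {"xyz": [0, 0, 0]}, {"xyz": [0, 0, 0]}])

```text
schema error: expected keys xyz, spin
```

```bash
cat >> h.py <<'E'
def wcloud(d,s):
    # fisheye: optical-axis depth -> world
    v,u=np.mgrid[:400,:640]; z=d['depth']; x=(u-d['cx'])/d['fx']; y=(v-d['cy'])/d['fy']
    r=np.hypot(x,y)+1e-9; t=np.tan(np.minimum(r,1.5))/r
    p=np.stack([x*t*z,-y*t*z,-z],-1); T=d['T_tool_cam']
    p=p@T[:3,:3].T+T[:3,3]
    return p@rot(s['tool_rot']).T+s['eef_pos']
E
python3 - <<'E'
from h import *
from scipy import ndimage as nd
s=env.state(); print(s['time'],s['eef_pos'],s['tool_rot'],s['finger_gap'])
W=shot('wrist','w1'); clouds=[('wrist',W,wcloud(W,s))]
for n in('scene','side'):
    d=dict(np.load(f'pics/{n}0.npz')); clouds.append((n,d,cloud(d)))
for n,d,P in clouds:
    h=cv2.cvtColor(d['image'],cv2.COLOR_RGB2HSV); 
    m=(d['depth']>0)&(h[...,2]<110)&(abs(P[...,0]-.474)<.09)&(abs(P[...,1]+.285)<.06)&(P[...,2]>-.01)&(P[...,2]<.02)
    L,k=nd.label(m); sz=nd.sum(m,L,range(1,k+1)); m=L==1+np.argmax(sz)
    q=P[m]; print(n,m.sum(),rect(q),np.median(q[:,2]), np.round(q[:,:2].mean(0)*1000,1), np.round(nd.center_of_mass(m)))
E
```

```text
0.15 [0.28431588 0.61222027 0.40414627] [-1.79950728e+02 -3.61158572e-03  1.55089004e+02] 0.08536397006843839
wrist 348 (array([ 474.5, -276.8]), 130.3, 53.1, 4.4) 0.008892125429006303 [ 472.3 -270.6] [368.  61.]
scene 418 (array([ 477.3, -283.5]), 130.1, 47.5, 3.3) 0.0076318163841471165 [ 481.  -284.5] [228. 286.]
side 546 (array([ 476. , -283.7]), 126.6, 53.1, 2.8) 0.00818071496191669 [ 474.1 -285.1] [236. 340.]
```

View pics/w1.png

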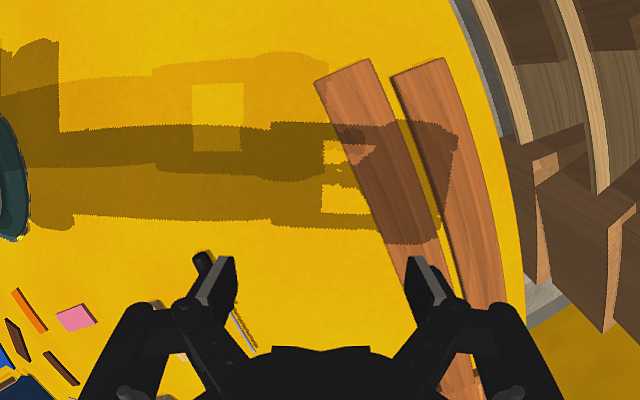

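The moves were refused because every row needs `spin`. The wrist view still shows the start pose, with the blank only at its far left edge. Both fixed cameras put the blank at about (476,-284), yaw about 3°. I'll resend the moves.

Request:
move_arm(moves=[{"xyz": [-21.4, -31.3, 4], "spin": 0}, {"xyz": [-21.4, -31.3, 4], "spin": 0}, {"xyz": [-21.4, -31.3, 4], "spin": 0}, {"xyz": [-21.4, -31.3, 4], "spin": 0}, {"xyz": [-21.4, -31.3, 4], "spin": 0}, {"xyz": [-21.4, -31.3, 4], "spin": 0}, {"xyz": [-21.4, -31.3, 4], "spin": 0}, {"xyz": [-21.4, -31.3, 4], "spin": 0}, {"xyz": [-21.4, -31.3, 4], "spin": 0}, {"xyz": [-21.4, -31.3, 4], "spin": 0}, {"xyz": [-21.4, -31.3, 4], "spin": 0}, {"xyz": [-21.4, -31.3, 4], "spin": 0}], grip=1)

```text
time: 1.2
eef_pos: [0.3586, 0.1617, 0.3566]
tool_rot: [180.0, 0.0, 155.1]
force: [1.2, 0.1, 0.7]
finger_gap: 0.0853
```

Request:
move_arm(moves=[{"xyz": [-21.4, -31.3, 4], "spin": 0}, {"xyz": [-21.4, -31.3, 4], "spin": 0}, {"xyz": [-21.4, -31.3, 4], "spin": 0}, {"xyz": [-21.4, -31.3, 4], "spin": 0}, {"xyz": [-21.4, -31.3, 4], "spin": 0}, {"xyz": [-21.4, -31.3, 4], "spin": 0}, {"xyz": [-21.4, -31.3, 4], "spin": 0}, {"xyz": [-21.4, -31.3, 4], "spin": 0}, {"xyz": [-21.4, -31.3, 4], "spin": 0}, {"xyz": [-21.4, -31.3, 4], "spin": 0}, {"xyz": [-21.4, -31.3, 4], "spin": 0}, {"xyz": [-21.4, -31.3, 4], "spin": 0}])

```text
time: 2.2
eef_pos: [0.4334, -0.2876, 0.3084]
tool_rot: [180.0, 0.0, 155.1]
force: [1.1, 0.3, 0.9]
finger_gap: 0.0855
```

Request:
move_arm(moves=[{"xyz": [0, 0, 0], "spin": -7}, {"xyz": [0, 0, 0], "spin": -7}, {"xyz": [0, 0, 0], "spin": -7}, {"xyz": [0, 0, 0], "spin": -7}, {"xyz": [0, 0, 0], "spin": 0}, {"xyz": [0, 0, 0], "spin": 0}])

```text
time: 2.7
eef_pos: [0.4337, -0.2854, 0.3087]
tool_rot: [180.0, -0.0, -177.1]
force: [0.0, 1.1, -1.9]
finger_gap: 0.0852
```

Run:
```python
from h import *
from scipy import ndimage as nd
s=env.state(); print(s['time'],s['eef_pos'],s['tool_rot'],s['finger_gap'],s['force'])
d=shot('wrist','w2'); P=wcloud(d,s)
h=cv2.cvtColor(d['image'],cv2.COLOR_RGB2HSV)
m=(d['depth']>0)&(h[...,2]<120)&(abs(P[...,0]-.476)<.09)&(abs(P[...,1]+.285)<.06)&(P[...,2]>-.01)&(P[...,2]<.02)
L,k=nd.label(m); sz=nd.sum(m,L,range(1,k+1)); m=L==1+np.argmax(sz)
q=P[m]; print(m.sum(),rect(q),np.median(q[:,2]), np.round(q[:,:2].mean(0)*1000,1), np.round(nd.center_of_mass(m)))
ok=(d['depth']>0)&(P[...,2]>.04)&(P[...,2]<.056)&(abs(P[...,0]-.67)<.12)&(abs(P[...,1]+.04)<.18)
print('jig',ok.sum(),rect(P[ok]) if ok.sum()>50 else '')
```

```text
2.7 [ 0.43368846 -0.2854335   0.30865389] [ 1.79996165e+02 -3.63572875e-03 -1.77135181e+02] 0.0852239808094662 [ 0.01284132  1.07765534 -1.86365372]
7283 (array([ 464.6, -265.4]), 152.0, 82.3, 0.7) 0.00961563516846875 [ 462.5 -275.3] [216. 329.]
jig 1906 (array([668.4, -19.9]), 213.5, 112.8, -85.2)
```

View pics/w2.png

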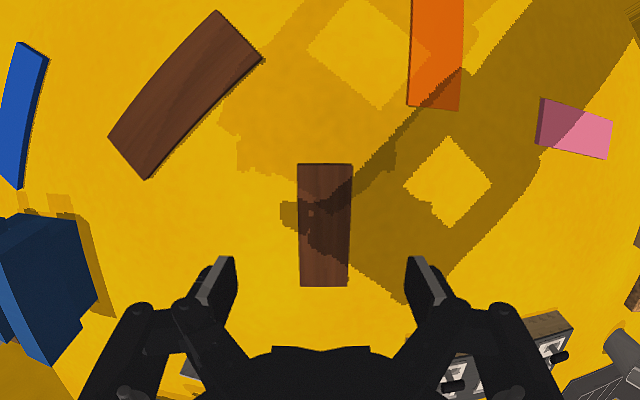

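The blank is centred at (324,225), the larger brown slab is upper left and the jig is lower right. The arm's shadow mixed into my mask, so I'll segment by height and hue and refine.

Run:
```python
from h import *
s=dict(eef_pos=np.array([0.43368846,-0.2854335,0.30865389]),tool_rot=[179.996165,-.0036,-177.135])
d=dict(np.load('pics/w2.npz')); P=wcloud(d,s)
sub=np.zeros((400,640),bool); sub[155:295,285:365]=1
h=cv2.cvtColor(d['image'],cv2.COLOR_RGB2HSV)[...,0]
for nm,m in(('z',sub&(P[...,2]>.005)),('hue',sub&((h<15)|(h>170)))):
    q=P[m]; print(nm,m.sum(),rect(q),np.median(q[:,2]),np.round(q[:,:2].mean(0)*1000,1))
print(np.median(P[...,2][sub&(h>=18)]))
```

```text
z 6402 (array([ 445.2, -280.8]), 190.4, 50.5, 2.2) 0.009748161489755214 [ 468.9 -280.3]
hue 6254 (array([ 445.2, -281.2]), 190.4, 49.2, 2.6) 0.009750445445190159 [ 468.8 -280.2]
0.0007906577374008628
```

Run:
```python
from h import *
s=dict(eef_pos=np.array([0.43368846,-0.2854335,0.30865389]),tool_rot=[179.996165,-.0036,-177.135])
d=dict(np.load('pics/w2.npz')); P=wcloud(d,s)
sub=np.zeros((400,640),bool); sub[155:295,285:365]=1
m=sub&(P[...,2]>.005)&(P[...,2]<.015); q=P[m]; print(m.sum(),rect(q))
for f in(1,99):print(np.percentile(q,f,axis=0))
e=cv2.erode(m.astype(np.uint8),np.ones((3,3)))>0;print(rect(P[e]), P[e].mean(0))
```

```text
6367 (array([ 475.3, -279.7]), 130.2, 50.5, 2.2)
[ 0.41111426 -0.30519839  0.00803363]
[ 0.53846547 -0.25481375  0.01126819]
(array([ 474.9, -279.9]), 128.2, 48.2, 2.7) [ 0.4694712  -0.28028334  0.009757  ]
```

The blank is 130.2x50.5 mm at (475,-281), yaw about 2.5°. Descending to grip it near its rear end.

Request:
move_arm(moves=[{"xyz": [0, 1.5, 30], "spin": 0}, {"xyz": [0, 1.5, 30], "spin": 0}, {"xyz": [0, 0, 30], "spin": 0}, {"xyz": [0, 0, 25], "spin": 0}, {"xyz": [0, 0, 15], "spin": 0}, {"xyz": [0, 0, 5], "spin": 0}, {"xyz": [0, 0, 0], "spin": 0}, {"xyz": [0, 0, 0], "spin": 0}])

```text
time: 3.42
eef_pos: [0.4338, -0.2826, 0.1746]
tool_rot: [-180.0, 0.0, -177.0]
force: [-0.0, -0.5, 0.7]
finger_gap: 0.0859
```

Request:
move_arm(moves=[{"xyz": [0, 0, 0], "spin": 0}, {"xyz": [0, 0, 0], "spin": 0}, {"xyz": [0, 0, 0], "spin": 0}, {"xyz": [0, 0, 0], "spin": 0}, {"xyz": [0, 0, 0], "spin": 0}, {"xyz": [0, 0, 0], "spin": 0}, {"xyz": [0, 0, 0], "spin": 0}, {"xyz": [0, 0, 0], "spin": 0}, {"xyz": [0, 0, 0], "spin": 0}, {"xyz": [0, 0, 0], "spin": 0}], grip=0.4, grip_force=30)

```text
time: 4.25
eef_pos: [0.4338, -0.2826, 0.1749]
tool_rot: [-179.9, 0.1, -176.9]
force: [-2.1, 1.9, 8.7]
finger_gap: 0.0489
```

Request:
move_arm(moves=[{"xyz": [0, 0, -2], "spin": 0}, {"xyz": [0, 0, -2], "spin": 0}, {"xyz": [0, 0, 0], "spin": 0}, {"xyz": [0, 0, 0], "spin": 0}])

```text
time: 4.58
eef_pos: [0.4336, -0.2825, 0.1779]
tool_rot: [-180.0, 0.0, -176.9]
force: [0.2, -0.7, -0.5]
finger_gap: 0.0488
```

Run:
```python
from h import *
s=env.state(); print(s['eef_pos'],s['tool_rot'],s['force'],s['torque'],s['finger_gap'])
d=shot('wrist','w3'); P=wcloud(d,s)
d=shot('side','s3'); P=cloud(d); h=cv2.cvtColor(d['image'],cv2.COLOR_RGB2HSV)
for z in ((.04,.056),):
  ok=(d['depth']>0)&(P[...,2]>.04)&(P[...,2]<.056)&(abs(P[...,0]-.67)<.12)&(abs(P[...,1]+.04)<.18)
  print(rect(P[ok]))
a=cv2.imread('pics/w3.png')[140:400,200:440]; b=cv2.imread('pics/s3.png')[150:280,240:440]
cv2.imwrite('pics/c3.png',np.hstack([cv2.resize(a,(360,390)),cv2.resize(b,(440,390))]))
```

```text
[ 0.43357039 -0.28248034  0.17790757] [-1.79987104e+02  1.65671818e-02 -1.76917386e+02] [ 0.1847534  -0.67126961 -0.52553975] [-0.00442793  0.03955432 -0.00799046] 0.04880444303291126
(array([677.3, -72.3]), 193.9, 115.6, -86.4)
```

View pics/c3.png

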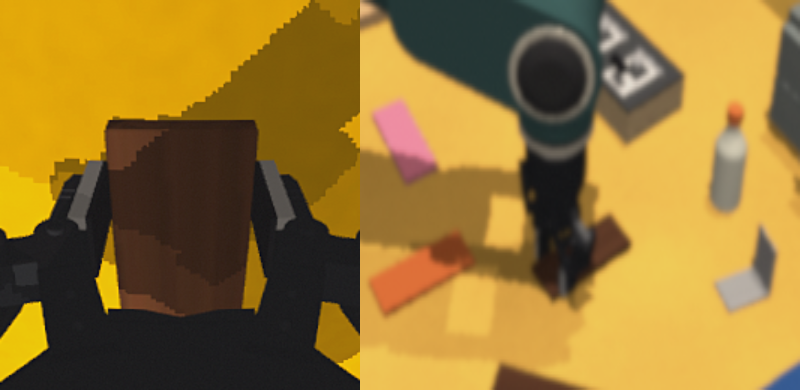

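The blank is held squarely (crop left, 110–257 × 120–310) and clear of the bench. Next I carry it, raised, to in front of the slot and turn it to the jig's yaw.

Request:
move_arm(moves=[{"xyz": [0, 0, -20], "spin": 0}, {"xyz": [0, 0, -20], "spin": 0}, {"xyz": [-8.2, 37.1, 0], "spin": 0}, {"xyz": [-8.2, 37.1, 0], "spin": 0}, {"xyz": [-8.2, 37.1, 0], "spin": 0}, {"xyz": [-8.2, 37.1, 0], "spin": 0}, {"xyz": [-8.2, 37.1, 0], "spin": 0}, {"xyz": [-8.2, 37.1, 0], "spin": 0}, {"xyz": [0, 0, 0], "spin": -1.6}, {"xyz": [0, 0, 0], "spin": 0}, {"xyz": [0, 0, 0], "spin": 0}])

```text
time: 5.6
eef_pos: [0.4707, -0.0575, 0.2176]
tool_rot: [-180.0, -0.0, -175.3]
force: [-0.3, 0.0, 0.2]
finger_gap: 0.049
```

Run:
```python
from h import *
s=env.state(); print(s['time'],s['eef_pos'],s['tool_rot'],s['force'],s['finger_gap'])
w=shot('wrist','w4'); P=wcloud(w,s)
sub=np.zeros((400,640),bool); sub[150:300,270:380]=1
m=sub&(P[...,2]>.03)&(P[...,2]<.065); print('blank w',m.sum(),rect(P[m]),np.percentile(P[m],[2,98],axis=0))
ok=(w['depth']>0)&(P[...,2]>.04)&(P[...,2]<.056)&(abs(P[...,0]-.67)<.12)&(abs(P[...,1]+.04)<.18); print('jig w',ok.sum())
for n in('side','scene'):
  d=shot(n,n+'4'); P=cloud(d); h=cv2.cvtColor(d['image'],cv2.COLOR_RGB2HSV)
  ok=(d['depth']>0)&(P[...,2]>.04)&(P[...,2]<.056)&(abs(P[...,0]-.67)<.09)&(abs(P[...,1]+.04)<.16)
  print(n,ok.sum(),rect(P[ok]))
  m=(d['depth']>0)&(P[...,2]>.035)&(P[...,2]<.06)&(P[...,0]>.45)&(P[...,0]<.6)&(abs(P[...,1]+.05)<.06)&((h[...,0]<15)|(h[...,0]>170))&(h[...,1]>60)
  print(m.sum(), rect(P[m]) if m.sum()>9 else '', np.median(P[m],axis=0))
```

```text
5.6 [ 0.47068435 -0.0574963   0.21763091] [-1.79989038e+02 -1.09992908e-02 -1.75299832e+02] [-0.3036086   0.01642847  0.15983784] 0.049006873358293734
blank w 8153 (array([469.5, -55.3]), 54.1, 45.7, -85.1) [[ 0.44661149 -0.08173413  0.04694442]
 [ 0.49060367 -0.03259554  0.0599901 ]]
jig w 218
side 1308 (array([654.3, -44.4]), 254.0, 151.5, -85.6)
244 (array([515. , -57.9]), 130.2, 51.8, 3.1) [ 0.52836871 -0.06067769  0.05068442]
scene 1753 (array([670.5, -41. ]), 255.0, 114.0, -85.3)
36 (array([563. , -52.8]), 42.8, 26.9, -87.3) [ 0.56403529 -0.05733214  0.05005151]
```

Request:
move_arm(moves=[{"xyz": [0, 0, 20], "spin": 0}, {"xyz": [0, 0, 15], "spin": 0}, {"xyz": [0, 0, 5.5], "spin": 0}, {"xyz": [0, 0, 0], "spin": 0}, {"xyz": [-6, 0, 0], "spin": 0}, {"xyz": [-6, 0, 0], "spin": 0}, {"xyz": [-6, 0, 0], "spin": 0}, {"xyz": [-6, 0, 0], "spin": 0}, {"xyz": [-4, 0, 0], "spin": 0}])

```text
time: 6.5
eef_pos: [0.4996, -0.0552, 0.1776]
tool_rot: [-180.0, 0.0, -175.3]
force: [0.1, 0.4, -0.1]
finger_gap: 0.0488
```

Request:
move_arm(moves=[{"xyz": [-4, 0, 0], "spin": 0}, {"xyz": [-4, 0, 0], "spin": 0}, {"xyz": [-4, 0, 0], "spin": 0}, {"xyz": [-4, 0, 0], "spin": 0}, {"xyz": [-4, 0, 0], "spin": 0}, {"xyz": [-4, 0, 0], "spin": 0}])

```text
time: 7.0
eef_pos: [0.5229, -0.0532, 0.1772]
tool_rot: [180.0, -0.0, -175.3]
force: [-0.4, 1.3, -0.1]
finger_gap: 0.049
```

Request:
move_arm(moves=[{"xyz": [-4, 0, 0], "spin": 0}, {"xyz": [-4, 0, 0], "spin": 0}, {"xyz": [-4, 0, 0], "spin": 0}, {"xyz": [-4, 0, 0], "spin": 0}, {"xyz": [-4, 0, 0], "spin": 0}, {"xyz": [-4, 0, 0], "spin": 0}, {"xyz": [-4, 0, 0], "spin": 0}])

```text
time: 7.58
eef_pos: [0.5508, -0.0509, 0.1772]
tool_rot: [180.0, -0.0, -175.3]
force: [-0.7, 1.3, -0.3]
finger_gap: 0.049
```

Request:
move_arm(moves=[{"xyz": [-4, 0, 0], "spin": 0}, {"xyz": [-4, 0, 0], "spin": 0}, {"xyz": [-3, 0, 0], "spin": 0}, {"xyz": [-3, 0, 0], "spin": 0}, {"xyz": [0, 0, 0], "spin": 0}])

```text
time: 8.0
eef_pos: [0.5649, -0.0498, 0.1772]
tool_rot: [-180.0, 0.0, -175.3]
force: [1.2, 1.1, -1.0]
finger_gap: 0.049
```

Request:
move_arm(moves=[{"xyz": [-2, 0, 0], "spin": 0}, {"xyz": [-2, 0, 0], "spin": 0}, {"xyz": [0, 0, 0], "spin": 0}])

```text
time: 8.25
eef_pos: [0.5686, -0.0495, 0.1772]
tool_rot: [180.0, 0.0, -175.3]
force: [1.2, 1.6, -1.6]
finger_gap: 0.0489
```

Request:
move_arm(moves=[{"xyz": [-2, 0, 0], "spin": 0}, {"xyz": [-1, 0, 0], "spin": 0}, {"xyz": [0, 0, 0], "spin": 0}])

```text
time: 8.5
eef_pos: [0.5699, -0.0493, 0.1757]
tool_rot: [180.0, -0.4, -175.3]
force: [-19.2, -0.4, 1.8]
finger_gap: 0.0486
```

Run:
```python
from h import *
s=env.state(); print(s['time'],s['eef_pos'],s['tool_rot'],s['force'],s['finger_gap'])
```

```text
8.5 [ 0.5699244  -0.04934486  0.17571066] [ 179.96669088   -0.39323303 -175.31294567] [-19.19836702  -0.44218452   1.75572579] 0.04855080522083231
```

Contact came at 99.6 mm of travel, against 100 predicted, with 19 N, so the blank is home. I'll relax, release and rise, then check it and measure the bolts and knobs.

Request:
move_arm(moves=[{"xyz": [1.5, 0, 0], "spin": 0}, {"xyz": [0, 0, 0.5], "spin": 0}, {"xyz": [0, 0, 0], "spin": 0}])

```text
time: 8.75
eef_pos: [0.5691, -0.0494, 0.1761]
tool_rot: [180.0, -0.2, -175.3]
force: [-8.7, 0.2, 0.2]
finger_gap: 0.0487
```

Request:
move_arm(moves=[{"xyz": [0, 0, 0], "spin": 0}, {"xyz": [0, 0, 0], "spin": 0}, {"xyz": [0, 0, 0], "spin": 0}, {"xyz": [0, 0, 0], "spin": 0}, {"xyz": [0, 0, -20], "spin": 0}, {"xyz": [0, 0, -40], "spin": 0}, {"xyz": [25, 0, -40], "spin": 0}, {"xyz": [40, 0, -20], "spin": 0}, {"xyz": [40, 0, 0], "spin": 0}, {"xyz": [0, 0, 0], "spin": 0}, {"xyz": [0, 0, 0], "spin": 0}], grip=1)

```text
time: 9.67
eef_pos: [0.4696, -0.0576, 0.2917]
tool_rot: [-180.0, 0.2, -175.3]
force: [0.7, -0.1, -0.5]
finger_gap: 0.0853
```

```bash
cat > meas.py <<'E'
from h import *
from scipy import ndimage as nd
import sys
s=env.state(); print(s['time'],s['eef_pos'],s['tool_rot'],s['force'])
t=sys.argv[1]
J=lambda P:((P[...,:2]*1000-[671.5,-41])@np.array([[.99664,-.08194],[.08194,.99664]]))
for n in('scene','side','wrist'):
    d=shot(n,n+t); P=wcloud(d,s) if n=='wrist' else cloud(d); j=J(P); z=P[...,2]
    ok=(d['depth']>0)&(abs(j[...,0])<75)&(abs(j[...,1])<140)
    q=ok&(z>.04)&(z<.056); print(n,'jig',q.sum(),rect(P[q]) if q.sum()>50 else '')
    q=ok&(z>.060)&(z<.095); L,k=nd.label(q)
    for i in range(1,k+1):
        m=L==i
        if m.sum()>8: print('  top',m.sum(),np.round(nd.center_of_mass(m)[::-1]),'jig med',np.round(np.median(j[m],axis=0),1),'z',np.round(np.percentile(z[m],[10,50,95]),3))
    h=cv2.cvtColor(d['image'],cv2.COLOR_RGB2HSV)
    m=(d['depth']>0)&(j[...,0]<-55)&(j[...,0]>-160)&(abs(j[...,1])<45)&(z>.004)&(z<.02)
    if m.sum()>20: print('  blank',m.sum(),rect(P[m]),'jig x,y range',np.round(np.percentile(j[m],[1,99],axis=0),1).tolist())
E
python3 meas.py 5
```

```text
9.6667 [ 0.4695789  -0.05760962  0.29171705] [-1.79956205e+02  1.59313252e-01 -1.75346646e+02] [ 0.72843534 -0.13099828 -0.54180596]
scene jig 1763 (array([670.1, -40.6]), 255.9, 114.0, -85.5)
  top 32 [384. 196.] jig med [-37.7  79.1] z [0.072 0.08  0.083]
  top 19 [391. 204.] jig med [-2.4 79.6] z [0.061 0.066 0.068]
  top 33 [368. 208.] jig med [-38.6  -2.4] z [0.073 0.079 0.083]
  top 20 [376. 216.] jig med [-4.2  0.5] z [0.063 0.065 0.067]
  top 39 [351. 221.] jig med [-38.2 -82.7] z [0.071 0.079 0.084]
  top 23 [359. 230.] jig med [ -2.7 -82.9] z [0.061 0.066 0.068]
  blank 141 (array([559.7, -55.2]), 70.5, 56.3, 6.9) jig x,y range [[-126.3, -28.9], [-78.3, 23.7]]
side jig 1316 (array([672.1, -40.8]), 257.2, 115.1, -85.4)
  top 36 [327. 149.] jig med [-40.4  77.3] z [0.069 0.079 0.084]
  top 15 [336. 148.] jig med [-4.8 78.6] z [0.063 0.066 0.068]
  top 38 [342. 160.] jig med [-41.9  -5.4] z [0.066 0.079 0.085]
  top 20 [350. 159.] jig med [-3.6 -3.9] z [0.061 0.065 0.069]
  top 41 [357. 172.] jig med [-41.1 -84.8] z [0.066 0.078 0.084]
  top 24 [366. 171.] jig med [ -5.2 -86.2] z [0.061 0.065 0.068]
  blank 226 (array([581.4, -49.5]), 84.6, 70.8, -85.4) jig x,y range [[-124.8, -36.2], [-55.2, 31.2]]
wrist jig 1216 (array([618.6, -45.3]), 173.3, 12.7, -85.3)
  blank 3615 (array([579.9, -48.4]), 90.0, 73.7, -85.6) jig x,y range [[-127.9, -41.0], [-56.0, 40.8]]
```

The blank's outer end sits at jig x≈-126 (home is -125), so it is home. Both cameras agree on bolts at jig x≈-3, y≈82/0/-82 and knobs at x≈-39. I'll shut the gripper and tap the middle bolt first.

Request:
move_arm(moves=[{"xyz": [-40, 0, 0], "spin": 0}, {"xyz": [-40, 0, 0], "spin": 0}, {"xyz": [-40, 0, 0], "spin": 0}, {"xyz": [-40, 0, 0], "spin": 0}, {"xyz": [-39.6, -0.5, 0], "spin": 0}, {"xyz": [0, 0, 0], "spin": 0}, {"xyz": [0, 0, 20], "spin": 0}, {"xyz": [0, 0, 15], "spin": 0}, {"xyz": [0, 0, 7], "spin": 0}, {"xyz": [0, 0, 3], "spin": 0}, {"xyz": [0, 0, 0], "spin": 0}, {"xyz": [0, 0, 0], "spin": 0}], grip=0)

```text
time: 10.82
eef_pos: [0.6699, -0.0417, 0.2464]
tool_rot: [-180.0, 0.0, -175.3]
force: [0.0, -0.3, 0.8]
finger_gap: 0.0
```

```bash
python3 meas.py 6
python3 - <<'E'
import cv2,numpy as np
a=cv2.imread('pics/scene6.png')[150:270,300:440]; b=cv2.imread('pics/side6.png')[110:210,290:406]
cv2.imwrite('pics/c6.png',np.hstack([cv2.resize(a,(400,343)),cv2.resize(b,(400,343))]))
E
```

```text
10.8167 [ 0.66985335 -0.04174328  0.24639068] [-1.79992332e+02  4.08499420e-02 -1.75315935e+02] [ 0.04172721 -0.32070775  0.75433644]
scene jig 1582 (array([670.4, -40.5]), 253.2, 113.4, -85.7)
  top 20 [391. 204.] jig med [-2.6 81.1] z [0.062 0.065 0.067]
  top 12 [366. 210.] jig med [-37.6  -9.8] z [0.072 0.077 0.082]
  top 35 [376. 216.] jig med [ 4.7 -6.3] z [0.062 0.082 0.093]
  top 39 [351. 221.] jig med [-37.2 -83.8] z [0.07  0.079 0.084]
  top 24 [359. 230.] jig med [ -2.2 -83.6] z [0.062 0.064 0.069]
  blank 135 (array([569.7, -48.7]), 81.6, 48.4, -86.5) jig x,y range [[-126.0, -33.0], [-78.0, 29.9]]
side jig 1242 (array([673.1, -41.6]), 255.3, 116.6, -85.4)
  top 35 [327. 148.] jig med [-39.8  79.5] z [0.07  0.079 0.082]
  top 17 [336. 148.] jig med [-3.9 76.3] z [0.061 0.064 0.069]
  top 52 [351. 156.] jig med [-6.6 -7.5] z [0.065 0.082 0.094]
  top 37 [342. 160.] jig med [-40.6  -3.4] z [0.067 0.08  0.084]
  top 41 [357. 172.] jig med [-41.8 -85. ] z [0.066 0.08  0.083]
  top 22 [366. 171.] jig med [ -5.6 -85.3] z [0.063 0.066 0.067]
  blank 232 (array([581.3, -50.2]), 82.8, 71.1, -84.9) jig x,y range [[-125.5, -37.3], [-55.3, 33.6]]
wrist jig 45294 (array([670.1, -39.3]), 251.9, 111.6, -85.4)
  top 1701 [325. 191.] jig med [-42.7   1.8] z [0.079 0.083 0.084]
  top 1368 [166. 192.] jig med [-42.5 -77.4] z [0.077 0.083 0.084]
  top 1322 [482. 192.] jig med [-42.2  80.5] z [0.076 0.083 0.084]
  top 734 [187. 242.] jig med [ -6.6 -78.1] z [0.062 0.067 0.068]
  top 733 [461. 242.] jig med [-6.2 81.6] z [0.062 0.067 0.068]
  top 1382 [322. 251.] jig med [-10.5   1.1] z [0.065 0.084 0.094]
  blank 8535 (array([580.4, -48.3]), 89.8, 70.9, -85.4) jig x,y range [[-125.8, -32.6], [-56.3, 35.9]]
```

View pics/c6.png

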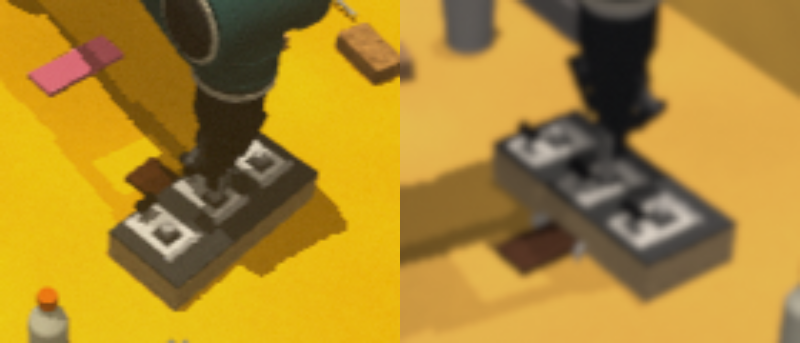

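The crop shows the shut fingertips just above the middle bolt (scene crop (217,190)), with the blank in the slot (lower left of the jig). I'll shift slightly to the averaged bolt position and tap.

Request:
move_arm(moves=[{"xyz": [2.5, 1, 0], "spin": 0}, {"xyz": [0, 0, 3], "spin": 0}, {"xyz": [0, 0, 2], "spin": 0}, {"xyz": [0, 0, 1], "spin": 0}, {"xyz": [0, 0, 1], "spin": 0}, {"xyz": [0, 0, 0], "spin": 0}])

```text
time: 11.47
eef_pos: [0.6672, -0.0409, 0.2384]
tool_rot: [180.0, -0.0, -175.3]
force: [-0.7, -0.2, -0.4]
finger_gap: -0.0003
```

Request:
move_arm(moves=[{"xyz": [0, 0, 1], "spin": 0}, {"xyz": [0, 0, 0], "spin": 0}, {"xyz": [0, 0, 0], "spin": 0}])

```text
time: 11.72
eef_pos: [0.6673, -0.0409, 0.2376]
tool_rot: [-180.0, -0.0, -175.3]
force: [-0.1, 0.4, -0.4]
finger_gap: 0.0001
```

Request:
move_arm(moves=[{"xyz": [0, 0, 1], "spin": 0}, {"xyz": [0, 0, 0], "spin": 0}, {"xyz": [0, 0, 0], "spin": 0}])

```text
time: 11.97
eef_pos: [0.6672, -0.0409, 0.2366]
tool_rot: [180.0, -0.0, -175.3]
force: [0.3, -0.1, -0.2]
finger_gap: -0.0004
```

Request:
move_arm(moves=[{"xyz": [0, 0, 1], "spin": 0}, {"xyz": [0, 0, 0], "spin": 0}, {"xyz": [0, 0, 0], "spin": 0}])

```text
time: 12.22
eef_pos: [0.6672, -0.0409, 0.2356]
tool_rot: [180.0, -0.0, -175.3]
force: [-0.5, 0.6, -0.4]
finger_gap: 0.0003
```

Request:
move_arm(moves=[{"xyz": [0, 0, 1], "spin": 0}, {"xyz": [0, 0, 0], "spin": 0}, {"xyz": [0, 0, 0], "spin": 0}])

```text
time: 12.47
eef_pos: [0.6672, -0.0409, 0.2346]
tool_rot: [180.0, -0.0, -175.3]
force: [0.1, -0.3, 0.1]
finger_gap: 0.0002
```

No contact yet at nominal tip height 61.6 mm: either it sank or the tips are shorter than I assume. I'll raise and measure the bolt heads with the wrist depth.

Request:
move_arm(moves=[{"xyz": [10, 0, -30], "spin": 0}, {"xyz": [30, 0, -30], "spin": 0}, {"xyz": [30, 0, 0], "spin": 0}, {"xyz": [0, 0, 0], "spin": 0}, {"xyz": [0, 0, 0], "spin": 0}])

```text
time: 12.88
eef_pos: [0.5973, -0.0467, 0.295]
tool_rot: [-180.0, 0.1, -175.3]
force: [0.8, 0.4, -0.3]
finger_gap: 0.0001
```

```bash
python3 meas.py 7 | grep -v blank; python3 -c "
from rig import env; print(env.tips_ahead)"
```

```text
12.8833 [ 0.59725545 -0.04666139  0.29500106] [-1.79983226e+02  8.78586396e-02 -1.75329623e+02] [ 0.7915356   0.39991108 -0.31666428]
scene jig 1761 (array([670.1, -40.1]), 254.9, 113.8, -85.1)
  top 32 [384. 196.] jig med [-38.   80.5] z [0.071 0.08  0.084]
  top 20 [391. 204.] jig med [-2.8 81.2] z [0.061 0.066 0.068]
  top 35 [368. 208.] jig med [-38.3  -2.6] z [0.069 0.078 0.084]
  top 9 [375. 217.] jig med [-2.9 -2.5] z [0.061 0.063 0.064]
  top 40 [351. 221.] jig med [-37.2 -83.6] z [0.07  0.079 0.085]
  top 21 [359. 230.] jig med [ -2.7 -84.5] z [0.062 0.066 0.069]
side jig 1273 (array([672.4, -43.7]), 254.2, 115.5, -85.3)
  top 35 [327. 149.] jig med [-40.7  78.5] z [0.065 0.079 0.084]
  top 38 [342. 160.] jig med [-40.6  -3.8] z [0.066 0.079 0.083]
  top 40 [357. 172.] jig med [-41.  -85.1] z [0.067 0.078 0.083]
  top 21 [366. 170.] jig med [ -4.8 -85.5] z [0.062 0.065 0.068]
wrist jig 15815 (array([668.8, -39.6]), 250.8, 111.4, -85.6)
  top 773 [211. 264.] jig med [-44.7 -78.5] z [0.071 0.083 0.086]
  top 760 [433. 264.] jig med [-44.5  81.8] z [0.071 0.083 0.086]
  top 368 [222. 292.] jig med [ -9.6 -79.3] z [0.062 0.068 0.069]
  top 373 [421. 293.] jig med [-8.7 82.5] z [0.062 0.068 0.069]
0.1734
```

The middle bolt is down: its head has dropped out of the >60 mm layer in the side view and reads 61–64 mm in the scene view, while left and right still read 66–68. I'll tap it once more to the bottom of its travel to be sure.

Request:
move_arm(moves=[{"xyz": [-35, 0, 0], "spin": 0}, {"xyz": [-35, 0, 25], "spin": 0}, {"xyz": [0, 0, 30], "spin": 0}, {"xyz": [0, 0, 5], "spin": 0}, {"xyz": [0, 0, 1], "spin": 0}, {"xyz": [0, 0, 1], "spin": 0}, {"xyz": [0, 0, 1], "spin": 0}, {"xyz": [0, 0, 0], "spin": 0}, {"xyz": [0, 0, 0], "spin": 0}])

```text
time: 13.78
eef_pos: [0.6671, -0.0408, 0.2324]
tool_rot: [180.0, 0.1, -175.3]
force: [4.5, 1.8, 4.6]
finger_gap: 0.0004
```

Request:
move_arm(moves=[{"xyz": [0, 0, 1], "spin": 0}, {"xyz": [0, 0, 0], "spin": 0}, {"xyz": [0, 0, 0], "spin": 0}])

```text
time: 14.03
eef_pos: [0.6671, -0.0408, 0.2323]
tool_rot: [-180.0, 0.1, -175.3]
force: [-0.5, 1.2, 13.5]
finger_gap: 0.0001
```

Bottomed with 13 N at tip height 59 mm, which is 8 mm sunk, so the middle bolt is the loose one. Next I go up and back 36 mm to its knob, with the jaws already along the crossbar, open and descend.

Request:
move_arm(moves=[{"xyz": [0, 0, -20], "spin": 0}, {"xyz": [0, 0, -25], "spin": 0}, {"xyz": [18, 0, 0], "spin": 0}, {"xyz": [18, 0, 0], "spin": 0}, {"xyz": [0, 0, 0], "spin": 0}, {"xyz": [0, 0, 0], "spin": 0}, {"xyz": [0, 0, 0], "spin": 0}], grip=0.6)

```text
time: 14.62
eef_pos: [0.631, -0.0439, 0.2757]
tool_rot: [180.0, -0.0, -175.3]
force: [0.3, -0.4, -0.1]
finger_gap: 0.0515
```

Run:
```python
from h import *
from scipy import ndimage as nd
s=env.state(); print(s['time'],s['eef_pos'],s['tool_rot'],s['force'],s['finger_gap'])
d=shot('wrist','w8'); P=wcloud(d,s); Rm=rot(s['tool_rot']); t=(P-s['eef_pos'])@Rm*1000
m=(d['depth']>0)&(P[...,2]>.07)&(P[...,2]<.09)&(abs(t[...,0])<40)&(abs(t[...,1])<140)
L,k=nd.label(m)
for i in range(1,k+1):
    q=L==i
    if q.sum()>50: print(q.sum(),np.round(nd.center_of_mass(q)[::-1]),'tool xy',np.round(np.percentile(t[q],[2,50,98],axis=0)[:,:2],1).tolist())
cv2.imwrite('pics/c8.png',cv2.resize(cv2.imread('pics/w8.png')[150:350,160:480],(640,400)))
```

```text
14.6167 [ 0.63100248 -0.04391356  0.27573163] [ 1.79998305e+02 -2.50146395e-02 -1.75317623e+02] [ 0.27606152 -0.44472194 -0.13801819] 0.05150178220302153
895 [194. 237.] tool xy [[-5.6, -92.6], [2.3, -78.2], [6.8, -67.3]]
890 [450. 237.] tool xy [[-5.8, 70.0], [2.1, 80.9], [6.6, 95.4]]
1014 [322. 239.] tool xy [[-5.6, -11.1], [2.6, 1.2], [7.0, 13.7]]
```

View pics/c8.png

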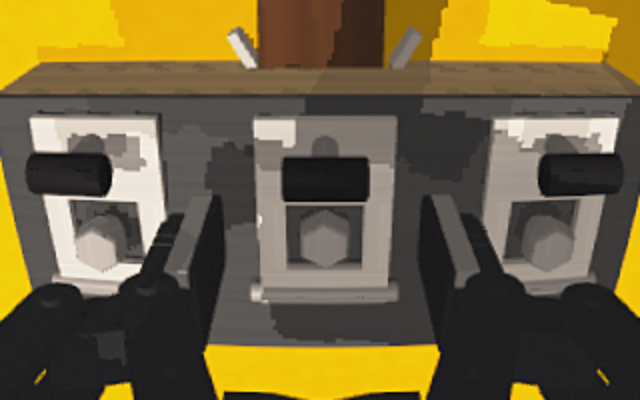

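The middle knob (crop (325,180)) lies centred between the jaws, at tool (0.7, 1.3) mm, and the blank is in the slot between the guides at the top. Descending and gripping.

Request:
move_arm(moves=[{"xyz": [1, 1, 15], "spin": 0}, {"xyz": [0, 0, 15], "spin": 0}, {"xyz": [0, 0, 10], "spin": 0}, {"xyz": [0, 0, 0], "spin": 0}, {"xyz": [0, 0, 0], "spin": 0}])

```text
time: 15.08
eef_pos: [0.6296, -0.0429, 0.2345]
tool_rot: [180.0, -0.1, -175.3]
force: [-0.8, 0.1, 0.5]
finger_gap: 0.0509
```

Request:
move_arm(moves=[{"xyz": [0, 0, 0], "spin": 0}, {"xyz": [0, 0, 0], "spin": 0}, {"xyz": [0, 0, 0], "spin": 0}, {"xyz": [0, 0, 0], "spin": 0}, {"xyz": [0, 0, 0], "spin": 0}, {"xyz": [0, 0, 0], "spin": 0}, {"xyz": [0, 0, 0], "spin": 0}, {"xyz": [0, 0, 0], "spin": 0}], grip=0, grip_force=30)

```text
time: 15.75
eef_pos: [0.6298, -0.043, 0.2362]
tool_rot: [-180.0, 0.0, -175.3]
force: [-0.3, 1.3, 4.0]
finger_gap: 0.025
```

Knob gripped (gap 25 mm). Now lifting along the hinge arc (radius 67.2 mm), in stages.

Request:
move_arm(moves=[{"xyz": [-1.4, 0, -3.1], "spin": 0}, {"xyz": [-1.5, 0, -3], "spin": 0}, {"xyz": [-1.7, 0, -2.9], "spin": 0}, {"xyz": [-1.8, 0, -2.8], "spin": 0}, {"xyz": [-2, 0, -2.7], "spin": 0}, {"xyz": [-2, 0, -2.6], "spin": 0}, {"xyz": [0, 0, 0], "spin": 0}])

```text
time: 16.33
eef_pos: [0.6405, -0.0421, 0.2535]
tool_rot: [180.0, 0.0, -175.3]
force: [-1.4, 1.0, -4.8]
finger_gap: 0.0254
```

Request:
move_arm(moves=[{"xyz": [-2.2, 0, -2.5], "spin": 0}, {"xyz": [-2.4, 0, -2.4], "spin": 0}, {"xyz": [-2.5, 0, -2.3], "spin": 0}, {"xyz": [-2.5, 0, -2.2], "spin": 0}, {"xyz": [-2.7, 0, -2], "spin": 0}, {"xyz": [-2.8, 0, -1.9], "spin": 0}, {"xyz": [0, 0, 0], "spin": 0}])

```text
time: 16.92
eef_pos: [0.6556, -0.0409, 0.2668]
tool_rot: [-180.0, 0.0, -175.3]
force: [-4.0, 0.7, -2.1]
finger_gap: 0.0246
```

Request:
move_arm(moves=[{"xyz": [-2.9, 0, -1.7], "spin": 0}, {"xyz": [-2.9, 0, -1.6], "spin": 0}, {"xyz": [-3, 0, -1.4], "spin": 0}, {"xyz": [-3.1, 0, -1.3], "spin": 0}, {"xyz": [-3.1, 0, -1.2], "spin": 0}, {"xyz": [0, 0, 0], "spin": 0}, {"xyz": [0, 0, 0], "spin": 0}, {"xyz": [0, 0, 0], "spin": 0}])

```text
time: 17.58
eef_pos: [0.6701, -0.0397, 0.2737]
tool_rot: [-180.0, 0.0, -175.3]
force: [-4.6, 1.0, 1.2]
finger_gap: 0.0254
```

```bash
python3 meas.py 9
python3 - <<'E'
import cv2,numpy as np
a=cv2.imread('pics/side9.png')[110:210,280:400]; b=cv2.imread('pics/wrist9.png')[130:400,150:490]
cv2.imwrite('pics/c9.png',np.hstack([cv2.resize(a,(396,330)),cv2.resize(b,(400,330))]))
E
```

```text
17.5833 [ 0.67010015 -0.03967836  0.27370877] [-1.79995212e+02  1.92811803e-02 -1.75311792e+02] [-4.56650838  1.03419173  1.20230564]
scene jig 1542 (array([670.6, -40.2]), 255.9, 113.0, -85.4)
  top 20 [392. 204.] jig med [-1.9 80.7] z [0.062 0.065 0.068]
  top 30 [380. 213.] jig med [ 0.7 19.4] z [0.062 0.071 0.083]
  top 53 [372. 217.] jig med [ -5.1 -17.8] z [0.062 0.076 0.093]
  top 38 [351. 221.] jig med [-38.3 -82.6] z [0.073 0.079 0.083]
  top 21 [359. 229.] jig med [ -2.6 -83.2] z [0.063 0.066 0.069]
  blank 134 (array([564.2, -57.5]), 78.8, 59.5, 61.0) jig x,y range [[-130.0, -32.1], [-78.8, 26.8]]
side jig 1289 (array([672.2, -42.9]), 254.7, 114.9, -85.2)
  top 34 [327. 148.] jig med [-40.4  77. ] z [0.072 0.079 0.084]
  top 17 [336. 148.] jig med [-3.7 77.9] z [0.062 0.064 0.069]
  top 14 [354. 158.] jig med [ -0.7 -24.2] z [0.063 0.074 0.091]
  top 41 [357. 172.] jig med [-42.  -85.4] z [0.067 0.078 0.084]
  top 21 [366. 171.] jig med [ -4.7 -86.3] z [0.06  0.066 0.067]
  blank 235 (array([569., -49.]), 95.5, 88.9, 4.6) jig x,y range [[-126.8, -37.0], [-55.2, 40.6]]
wrist jig 36676 (array([670.3, -39.3]), 251.7, 111.3, -85.4)
  top 1016 [183. 178.] jig med [-41.8 -77.3] z [0.078 0.083 0.085]
  top 1009 [458. 178.] jig med [-41.7  81. ] z [0.078 0.083 0.085]
  top 598 [199. 224.] jig med [ -6.3 -78.3] z [0.063 0.067 0.069]
  top 592 [442. 224.] jig med [-5.8 81.7] z [0.063 0.067 0.069]
  top 687 [294. 233.] jig med [-10.  -13.6] z [0.069 0.085 0.094]
  top 690 [347. 233.] jig med [-10.3  16.8] z [0.07  0.085 0.094]
  blank 6630 (array([580.9, -48.1]), 89.2, 70.5, -85.5) jig x,y range [[-125.1, -32.2], [-55.9, 35.4]]
```

View pics/c9.png

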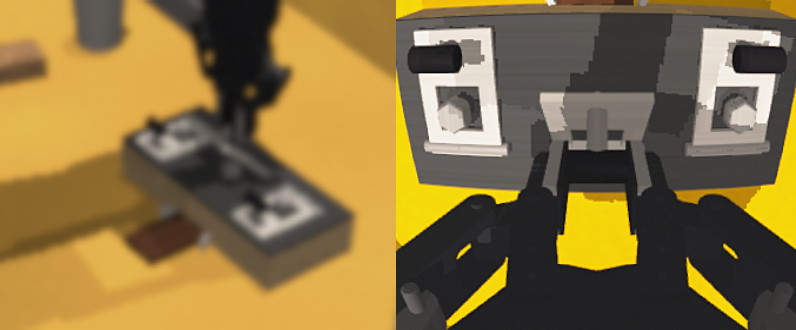

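The middle cap is up (wrist crop (597,125)) with its knob between the pads. TCP displacement (40 mm, 37.5 mm) along the arc gives about 0.85 rad. The side caps are flat and the blank's end is at jig x≈-126. Handing in.

```bash
python3 -c "
from rig import env
s=env.state(); print(s['time'],s['force'],s['finger_gap']); print(env.sign_off())"
```

```text
17.7333 [-4.60814039  1.27931257  1.75292461] 0.024926716657007325
the job is handed in; nothing more can be done
None
```

I slid the smaller dark-brown blank into the slot, found the loose bolt in the middle, and handed the job in at 17.7 s still holding the middle cap open. `sign_off` reports no verdict, so these are my own last checks:

- **Blank:** it met the slot's end at 99.6 mm of travel (100 predicted) with 19 N. Its outer end afterwards read -125 to -127 mm in jig x from the side and wrist cameras, where home is -125. The scene camera read -130 at the end, but with few, mixed pixels.
- **Bolt:** the middle bolt sank about 8 mm, bottoming with 13 N at a tip height of 59 mm. I tapped only that one. The left and right heads stayed at about 66–67 mm.
- **Cap:** the middle cap is at about 0.85 rad. I worked this out from the arm's movement along the hinge arc rather than reading it directly. The knob is gripped with a 25 mm gap and about 5 N at the wrist. The other two caps are shut.
- **Other things on the bench:** I never touched them, but I did not measure them again at the end.

Two things went wrong on the way. My first move calls were refused because each row needs a `spin` value. The three cameras also disagreed by 2–4 mm, so I averaged them, and neither caused any harm.

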